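# Cock and test-fire a rat trap

## Robot

A 7-joint arm with a two-finger parallel gripper is mounted at the origin on the work surface. World frame = base frame: x ahead of the robot, y to its left, z up, the work surface at z = 0. Lengths are in mm, angles in rad, forces in N, time in s.
With the tool pointing down it reaches from about 350 to 900 mm from the base axis. Payload 19.9 kg.
Tool frame: the origin (TCP) lies at the very end of the fingers, on their centre line; the grasp point (between the pads) lies 19 mm behind it; z points along the fingers, y is the line along which they close (so a half turn about z gives the same grasp; the last joint's range is limited). The gripper opens to 85 mm and grips with 20 to 120 N. Pads are 22 mm wide; open, the fingers measure 114 mm over their backs; the gripper's body (76 mm by 85 mm) begins 54 mm behind the grasp point. The pads swing forward as they close: fully open they stand 13 mm farther back than shut.
Start: joints at [-1.165, 0.417, -0.01, 1.614, 0.005, 1.111, -0.053], TCP at [270.038, 563.632, 231.26] pointing down, gripper open.
Joint ranges: [-2.81, 2.81], [-0.39, 2.02], [-1.27, 1.25], [0.06, 2.57], [-1.19, 4.33], [0.19, 2], [-2.82, 2.82]. Speed limits (rad/s): [1.89, 1.89, 2.39, 2.39, 3.01, 3.01, 3.01].

## Interface

Orientations are given as a 3x3 rotation matrix whose columns are the frame's x, y, z axes.
In Python, from bench import env gives the robot as it stands.
- The arm moves only by the shell command python3 -m pendant 'ROWS' [FORCE]. ROWS is JSON, a list of rows, each an object with "rot": the turn, a rotation vector about the tool's x, y, z in units of 180 degrees (1.0 is 180 degrees), a list of three; "xyz": the shift along the tool's x, y, z in units of 0.5 m (1.0 is 0.5 m), a list of three; "gripper": the opening, from -1 (shut) to 1 (fully open). In form: [{"rot": [ax, ay, az], "xyz": [dx, dy, dz], "gripper": gripper}, ...]. A call has 1 to 5 rows; each row is the pose to reach, as a shift and turn from the pose commanded when the call began, along the tool's axes at that moment, turning the shorter way round; what a row does not reach only later rows make up. A row lasts 1/10 s, in which the tool goes at most 50 mm and 8.59 degrees, less where a joint would pass 70% of its speed; a pose out of reach is approached as far as the arm can. A call with a number of a shift or a turn outside -1 to 1 is refused whole. A call with a gripper value outside its range is refused whole. The fingers move at their own pace and stop on an object; FORCE is the grip in N (left out, the last holds). Time passes only in rows, so rows that repeat a pose let the fingers close. It gives the time, the measured TCP pose, the force, the opening and the grip force at its end, in the units of the state.
- env.sense(): the state, without advancing time (a new reading comes with each control period).
- env.get_image(name): name is "side" or "top"; returns the picture (384x512x3 uint8, red, green, blue); there is no depth.
- env.camera_params(name): a dict with "fx", "fy", "cx", "cy" (pixels), "k1" (the pictures are not rectified: a ray, as slopes to the right and down, at radius r is drawn at 1 + k1 r^2 times it, then the intrinsics apply), "origin" and "attitude" of the camera in the world. Camera axes: x right, y up, looking along -z (the intrinsics and any distortion apply to the point x, -y, -z); pixel columns grow to the right and rows downward; lengths in mm; the calibration is good to about 2 mm. A picture is of the moment at which its call begins. camera_params takes no time and is no camera call.
- env.close_job(): hands the job in; it is judged then, once.
The state is a dict: "t": time; "joint_positions": joint angles; "qvel": joint speeds; "joint_torque": joint torques, N m; "eef_pos": TCP position; "orientation": TCP orientation; "ft_force": force on the tool from outside, world axes, zero at the start; "wrist_torque": the same for the moment, N m; "gripper_width": finger opening in mm; "grip_force": force on a finger pad.
Only numpy, scipy, OpenCV 4.12 (cv2) and the standard library are available. Lean on these libraries where they do the work, as an engineer would, in place of code of your own. Each camera call takes 0.05 s, during which the arm holds its last target. There are 200 camera calls.

## Task

Set the snap trap that is screwed to the bench: push its handle back and down until the sear catches, without forcing it against its stop and without letting it fly back, and let go. Then pick up the wooden slicker stick, trip the trap by pressing its pedal with the stick (keep the gripper itself off the pedal and the jaw), draw the stick out so that the jaw shuts fully, and lay the stick flat on the green cutting mat. Leave the other things on the bench as they are.

Things in the scene. Friction and masses are not known exactly. Their poses are not given: they have to be found in the camera images.
- trap: Lever-type rat snap trap of grey and black plastic, 160 x 78 mm, screwed to a plywood board 250 x 110 x 15 mm fixed to the bench. Origin on the bench under the middle of the hinge axle; x runs along the trap out of its mouth (jaw on the +x side, handle on the -x side), y along the axle. The front lip ends at x = 89 mm and is 29 mm high, the board ends at x = 125 mm.
- trap_hinge (a point): Middle of the hinge axle of jaw and handle, 49 mm above the bench.
- trap_lever (a joint): Angle of the sprung arm (handle and jaw in one piece), rad. 0: sprung, jaw level, handle rising 57 degrees towards -x; grows as the handle is pushed back and down. The sear catches at 0.78 to 1.13 (handle near level), different each time and hidden; a firm stop follows 2 to 3 mm of handle travel later. Caught, it stays; not yet caught, it flies back if let go, or follows if eased off slowly.
- trap_handle: Black plate handle, 6 mm thick, reaching 85 mm out from the axle; the last 30 mm are a ribbed thumb pad 52 mm wide. Pushed on its upper face (the one towards the jaw). Square to the pad it takes 5 N at first, rising steadily to 10 N at the catch (more nearer the axle); at the stop the force climbs 8 N per mm. Over 22 N breaks the sear.
- handle_pad (a point): Middle of the thumb pad on the handle's upper face, 70 mm from the hinge axle.
- trap_jaw: Black U-shaped jaw, 64 mm wide, reaching 83 mm out from the axle, with a toothed cross bar 17 mm high at its end; 45 to 65 degrees up when cocked. The gripper must not touch it. It snaps onto the stick with about 5 N; a stick held level can be drawn out from under it along the trap's +x.
- trap_tread: Steel pedal plate between the jaw's side bars, 34 mm (along the trap) x 40 x 3 mm, top about 41 mm above the bench, hinged at its end nearest the axle, free end about 75 mm from the axle. Pressed down near the free end, it lets the sear go after 3 to 9 mm at 4 to 7 N. It dips by itself while the handle goes down and springs up at the catch.
- pedal (a point): Point on top of the pedal, 64 mm from the hinge axle towards the mouth (30 mm from the pedal's own hinge): the place to press.
- slicker_mid (a point): Centre (half-way up) of the slicker, a flat hardwood stick 180 mm long (x), 18 mm wide (y) and 14 mm thick (z), both ends alike and rounded, 35 g. It lies flat on the cutting mat, its centre 10 mm above the bench. x runs along the stick.
- slicker: The same stick; origin at the centre of its underside.
- mat: Green cutting mat, 300 mm (x) x 420 mm (y), 3 mm thick, fixed flat on the bench to the left of the trap. Origin at the centre of its underside.
- glue_jar: Bystander: glue jar 60 mm in diameter, 75 mm high, beyond the trap. Origin at the centre of its underside.
- dish: Bystander: small black dish 80 mm in diameter, 32 mm high, on the robot's side of the trap. Origin at the centre of its underside.
- mallet: Bystander: hammer lying on the bench to the right of the trap. Origin at its underside.
Not all that is in view belongs to the job. Of the things that look like the slicker, the larger one is meant.

How it is judged (in metres and radians):
On the way, in this order (a step that is already met when the one before it is completed fails the run):
1. the arm is cocked, held by its sear alone, the gripper off it (value of joint trap_lever above 0.72 rad and contact force between each of the fingers, the arm and trap_handle below 0.1 N), for 0.5 s.
2. the stick presses the pedal of the cocked trap (value of joint trap_lever above 0.7 rad and contact force between slicker and trap_tread above 0.5 N).
3. the trap has gone off (value of joint trap_lever below 0.45 rad), for 0.05 s.
At the end, for the whole second after the job is handed in: The jaw is shut fully (lever under 0.05 rad); the stick lies flat (within 0.12 rad) and still on the cutting mat, its centre within the mat's outline and under 18 mm above the bench (value of joint trap_lever below 0.05 rad and height (world z) of slicker_mid below 0.018 m and angle between slicker_mid's own z axis and vertical below 0.12 rad and x of slicker_mid in the frame of mat between -0.15 and 0.15 m and y of slicker_mid in the frame of mat between -0.21 and 0.21 m and linear speed of slicker below 0.02 m/s); the robot touches nothing.
It fails at once if the handle is forced (over 22 N) (contact force between any of the fingers, the arm, slicker and trap_handle above 22 N).
It fails at once if the gripper or arm touches the jaw or the pedal (contact force between any of the fingers, the arm and trap_jaw above 0.5 N or contact force between any of the fingers, the arm and trap_tread above 0.5 N).
It fails at once if the sprung arm flies back other than by the stick at the pedal (velocity of joint trap_lever below -4 rad/s and value of joint trap_lever below 0.65 rad and distance between slicker_mid and pedal above 0.14 m).
It fails at once if a bystander is moved by more than 20 mm (distance of any of glue_jar, dish, mallet from where it was at the start of the episode above 0.02 m).
It also fails if it takes over 69 s, if anything falls off the work surface, if the arm or the gripper's body presses on something with over 40 N, if the wrist force passes 120 N, or if a joint passes its speed limit or range.

## Working session

There is one attempt and no reset: what is moved stays moved. The work goes in short steps, Python scripts to look and compute and a shell command to move; the robot and the scene stay as the last step left them, time stands still between calls to the robot, and variables do not carry over. Pictures are saved under pics/ and viewed, at most 12 in all, crops included, and the job is handed in when it is done.

```bash
mkdir -p pics; ls
python3 - <<'E'
from bench import env
import cv2,json
for n in("side","top"):
    im=env.get_image(n); cv2.imwrite(f"pics/{n}0.png",im[:,:,::-1])
    print(n,env.camera_params(n))
print(env.sense())
E
```

```text
pics
side {'fx': 394.36996056030165, 'fy': 394.36996056030165, 'cx': 248.50591939602523, 'cy': 188.14338197573602, 'k1': -0.11213708017260285, 'origin': array([  484.2591392 , -1081.42730985,   744.30944572]), 'attitude': array([[ 0.99957972,  0.01333478, -0.02574026],
       [-0.02890011,  0.52796745, -0.84877274],
       [ 0.00227183,  0.84915991,  0.52813093]])}
top {'fx': 369.4983650283534, 'fy': 369.4983650283534, 'cx': 258.80363466640534, 'cy': 194.90415349770214, 'k1': -0.022307831084472974, 'origin': array([377.81585262, -39.49655121, 988.6125496 ]), 'attitude': array([[-0.00377085,  0.9857248 , -0.16832229],
       [-0.99998802, -0.00319149,  0.00371234],
       [ 0.00312215,  0.16833428,  0.98572502]])}
{'t': 0.1, 'joint_positions': array([-1.16550364,  0.41792291, -0.01028834,  1.61408228,  0.00467537,
        1.11071437, -0.05300428]), 'qvel': array([ 0.00017499, -0.00212516, -0.00220991, -0.00263488,  0.00042502,
        0.00067045, -0.00087395]), 'joint_torque': array([ 1.31806049e-03, -8.65836811e+01,  6.80384561e-01, -4.35633445e+01,
        1.91672123e-02,  4.91826984e-03, -7.88016700e-05]), 'eef_pos': array([269.92569793, 563.37080024, 230.73083529]), 'orientation': array([[-9.01828577e-01,  4.32093796e-01, -4.12760847e-04],
       [ 4.32093987e-01,  9.01827999e-01, -1.02285068e-03],
       [-6.97281447e-05, -1.10078746e-03, -9.99999392e-01]]), 'ft_force': array([-0.80086564, -0.23566941,  0.41324817]), 'wrist_torque': array([-0.05115839, -0.00374446,  0.0073833 ]), 'grip_force': 0.0, 'gripper_width': 85.43798258330868}
```

View pics/top0.png

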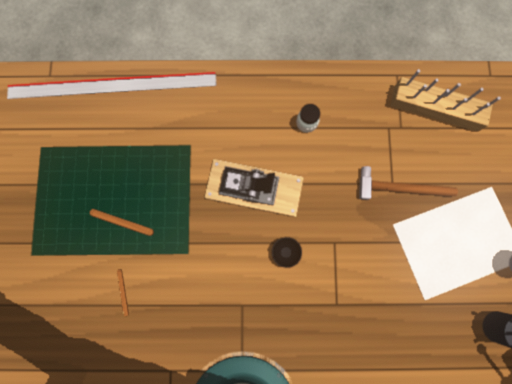

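View pics/side0.png

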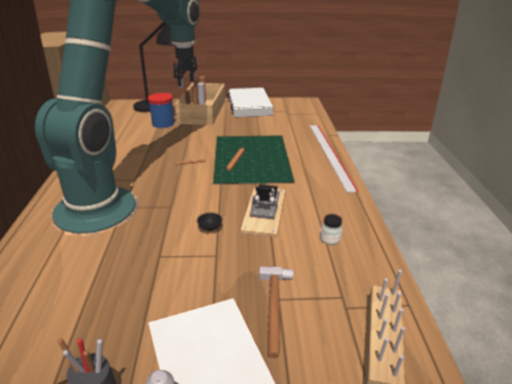

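Top view: candidates for the stick are the large one on the mat at (121,222) and a thin one off the mat at (123,291). The one on the mat fits, being larger and lying on the mat. Trap is at (250,186), mat at (112,200), dish at (286,252), jar at (308,118), mallet at (365,182). The side view agrees: stick (236,159), trap (264,205). Next I enlarge and measure.

```bash
cat > h.py <<'E'
import numpy as np, cv2
from bench import env
def ray(n,u,v):
    p=env.camera_params(n); d=np.array([(u-p['cx'])/p['fx'],(v-p['cy'])/p['fy']]); s=d.copy()
    for _ in range(20): s=d/(1+p['k1']*(s@s))
    return p['origin'], p['attitude']@np.array([s[0],-s[1],-1.])
def onz(n,u,v,z):
    o,d=ray(n,u,v); return o+d*(z-o[2])/d[2]
def proj(n,P):
    p=env.camera_params(n); c=p['attitude'].T@(np.array(P)-p['origin']); s=np.array([c[0],-c[1]])/-c[2]
    s=s*(1+p['k1']*(s@s)); return p['cx']+p['fx']*s[0],p['cy']+p['fy']*s[1]
def rect(n,mask,z,near):
    cs,_=cv2.findContours(mask.astype(np.uint8),cv2.RETR_EXTERNAL,cv2.CHAIN_APPROX_NONE)
    cs=[c for c in cs if cv2.contourArea(c)>40]
    c=min(cs,key=lambda c:np.hypot(*(c[:,0].mean(0)-near)))
    P=np.array([onz(n,*q,z)[:2] for q in c[:,0]],np.float32)
    return cv2.minAreaRect(P),P
E
python3 - <<'E'
from h import *
t=cv2.imread("pics/top0.png"); s=cv2.imread("pics/side0.png")
hsv=cv2.cvtColor(t,cv2.COLOR_BGR2HSV)
for q in[(212,170),(295,205),(121,222),(100,180),(230,230),(123,290)]: print(q,hsv[q[1],q[0]])
g=(hsv[...,0]>55)&(hsv[...,0]<90)&(hsv[...,1]>100)
r,_=rect("top",g,3,(112,200)); print("mat",r)
roi=np.zeros(g.shape,bool); roi[150:250,40:185]=1
st=(hsv[...,0]<20)&(hsv[...,1]>80)&roi&~g
r,_=rect("top",st,17,(121,222)); print("stick",r)
a=cv2.resize(t[145:230,195:315],None,fx=6,fy=6,interpolation=cv2.INTER_CUBIC)[:,:720]
b=cv2.resize(t[200:325,80:170],None,fx=4,fy=4,interpolation=cv2.INTER_CUBIC)
cv2.imwrite("pics/trap_top.png",a)
c=cv2.resize(s[170:245,230:300],None,fx=6,fy=6,interpolation=cv2.INTER_CUBIC)
H=500
m=np.zeros((H,b.shape[1]+c.shape[1],3),np.uint8); m[:b.shape[0],:b.shape[1]]=b; m[:c.shape[0],b.shape[1]:]=c
cv2.imwrite("pics/comb.png",m); print(a.shape,m.shape)
E
```

```text
(212, 170) [ 17 117 227]
(295, 205) [ 19 109 238]
(121, 222) [ 13 176 180]
(100, 180) [ 72 135  64]
(230, 230) [ 15 157 169]
(123, 290) [ 13 178 169]
mat ((535.462158203125, 353.6702880859375), (411.11614990234375, 287.6520080566406), 89.97723388671875)
stick ((472.568603515625, 320.65435791015625), (179.38970947265625, 19.855621337890625), 71.41138458251953)
(510, 720, 3) (500, 780, 3)
```

View pics/trap_top.png

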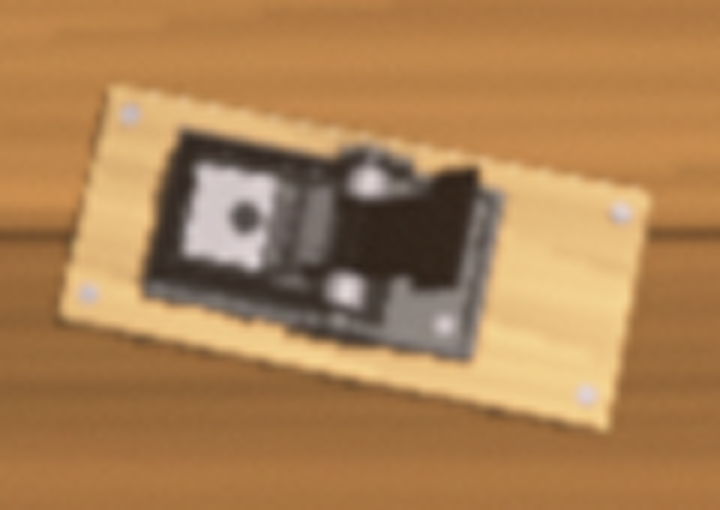

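View pics/comb.png

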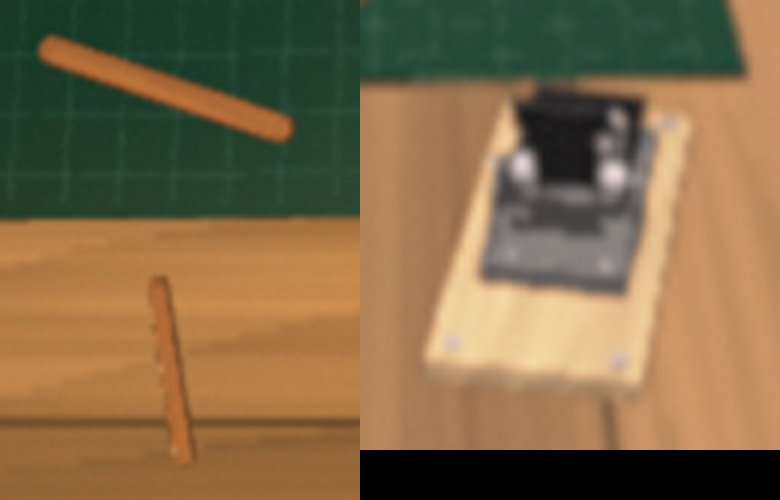

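Crops: the large stick is on the mat and the thin rough one lies off it, so the mat one is confirmed. In the trap crop, the pedal plate (light, at crop (230,212)) is on the left, so the mouth faces the mat (+y). The handle rises on the right (410,225). The board's corners are near (110,85), (650,190), (608,430) and (62,318). The board runs ±125 mm about the trap origin, so its centre is the origin.

```bash
cat >> h.py <<'E'
def board():
    t=cv2.imread("pics/top0.png"); h=cv2.cvtColor(t,cv2.COLOR_BGR2HSV)
    roi=np.zeros(h.shape[:2],bool); roi[150:225,195:312]=1
    m=((h[...,2]>205)&(h[...,1]<135)&roi).astype(np.uint8)
    ys,xs=np.nonzero(m); P=np.array([onz("top",x,y,15)[:2] for x,y in zip(xs,ys)],np.float32)
    return cv2.minAreaRect(P)
E
python3 - <<'E'
from h import *
r=board(); print(r)
C=[onz("top",195+u/6-.4,145+v/6-.4,15)[:2] for u,v in[(110,85),(650,190),(608,430),(62,318)]]
C=np.array(C); o=C.mean(0); ax=C[0]+C[3]-C[1]-C[2]; ax/=np.linalg.norm(ax)
print("manual",o,ax,[np.linalg.norm(C[i]-C[(i+1)%4]) for i in range(4)])
# side check corners (z=15) 
S=np.array([onz("side",230+(u-360)/6-.4,170+v/6-.4,15)[:2] for u,v in[(690,122),(430,358),(642,382)]]); print(S, C)
for n,(u,v) in{"tip side":("side",(230+(583-360)/6,170+98/6)),"tiptop":("top",(195+460/6,145+170/6))}.items() if 0 else []: pass
a=np.array([*ax,0]); O=np.array([*o,0])
for nm,x,z in[("handle tip",-46,120),("lip",89,29),("ped",64,41),("axle",0,49)]:
    print(nm,[np.round(proj(n,O+a*x+[0,0,z]),1) for n in("top","side")])
st=np.array([np.cos(np.radians(71.4)),np.sin(np.radians(71.4))])
for n in("dish","jar"): pass
e=env.sense(); print(np.degrees(np.arctan2(ax[1],ax[0])))
E
```

```text
((566.2990112304688, -30.75592041015625), (249.27545166015625, 108.75312042236328), 78.21269989013672)
manual [565.61032969 -30.46347343] [0.20234164 0.979315  ] [np.float64(248.58386815143766), np.float64(110.39554727096613), np.float64(247.26906395695346), np.float64(108.6834493278473)]
[[ 645.06280877   75.69992551]
 [ 491.32493856 -142.42980143]
 [ 595.71537382 -164.52237312]] [[ 644.15230499   81.1810452 ]
 [ 594.70323125 -162.43489971]
 [ 486.35188745 -141.2886671 ]
 [ 537.23389509  100.68862789]]
handle tip [array([272.4, 182.5]), array([262.3, 187.5])]
lip [array([221.1, 179.4]), array([267.5, 189.7])]
ped [array([230. , 180.3]), array([266.6, 190.5])]
axle [array([253.9, 184.5]), array([263.9, 198.9])]
78.326074728498
```

```bash
cat >> h.py <<'E'
O=np.array([566.,-30.7,0]); TH=np.radians(78.25); A=np.array([np.cos(TH),np.sin(TH),0]); B=np.array([-A[1],A[0],0])
from scipy.spatial.transform import Rotation as R
def plan(P,ang,tilt=0):
    """rows units to reach TCP P with tool x at world angle ang(deg), tool down"""
    s=env.sense(); M=np.array(s['orientation']); a=np.radians(ang)
    x=np.array([np.cos(a),np.sin(a),0]); z=np.array([0,0,-1.]); T=np.c_[x,np.cross(z,x),z]
    print("t",round(s['t'],2),"pos",np.round(s['eef_pos'],1),"trap",np.round([(s['eef_pos']-O)@A,(s['eef_pos']-O)@B],1),"F",np.round(s['ft_force'],1),"w",round(s['gripper_width'],1))
    print("xyz",np.round(M.T@(np.array(P)-s['eef_pos'])/500,4),"rot",np.round(R.from_matrix(M.T@T).as_rotvec()/np.pi,4))
E
python3 -m pendant '[{"rot":[0,0,0.2],"xyz":[-0.5,-0.4,0],"gripper":-1},{"rot":[0,0,0.2],"xyz":[-0.5,-0.4,0],"gripper":-1},{"rot":[0,0,0.2],"xyz":[-0.5,-0.4,0],"gripper":-1},{"rot":[0,0,0.2],"xyz":[-0.5,-0.4,0],"gripper":-1},{"rot":[0,0,0.2],"xyz":[-0.5,-0.4,0],"gripper":-1}]'
python3 - <<'E'
from h import *
plan(O-2*A+[0,0,231],78.25)
E
```

```text
t: 0.6
eef_pos: [379.0, 336.5, 231.2]
orientation: [[-0.47, 0.882, -0.0], [0.882, 0.47, -0.0], [0.0, -0.0, -1.0]]
ft_force: [2.0, 0.6, 0.3]
gripper_width: 12.4
grip_force: 0.0
t 0.6 pos [379.  336.5 231.2] trap [321.4 257.9] F [2.  0.6 0.3] w 12.4
xyz [-8.27e-01 -1.80e-02  4.00e-04] rot [-0.      0.      0.2212]
```

```bash
python3 -m pendant '[{"rot":[0,0,0.2],"xyz":[-0.79,-0.015,0],"gripper":-1},{"rot":[0,0,0.2],"xyz":[-0.79,-0.015,0],"gripper":-1},{"rot":[0,0,0.2],"xyz":[-0.79,-0.015,0],"gripper":-1},{"rot":[0,0,0.2],"xyz":[-0.79,-0.015,0],"gripper":-1},{"rot":[0,0,0.2],"xyz":[-0.79,-0.015,0],"gripper":-1}]' | head -2
python3 - <<'E'
from h import *
plan(O-2*A+[0,0,231],78.25)
E
```

```text
t: 1.1
eef_pos: [493.7, 114.5, 231.4]
t 1.1 pos [493.7 114.5 231.4] trap [127.4 100.3] F [ 0.9  1.7 -1.1] w -0.1
xyz [-0.2716  0.1829  0.0008] rot [ 0.     -0.      0.0213]
```

```bash
python3 -m pendant '[{"rot":[0,0,0.02],"xyz":[-0.25,0.17,0],"gripper":-1},{"rot":[0,0,0.02],"xyz":[-0.25,0.17,0],"gripper":-1},{"rot":[0,0,0.02],"xyz":[-0.25,0.17,0],"gripper":-1},{"rot":[0,0,0.02],"xyz":[-0.25,0.17,0],"gripper":-1},{"rot":[0,0,0.02],"xyz":[-0.25,0.17,0],"gripper":-1}]' | head -2
python3 - <<'E'
from h import *
plan(O-2*A+[0,0,110],78.25)
E
```

```text
t: 1.6
eef_pos: [561.0, -20.1, 230.8]
t 1.6 pos [561.  -20.1 230.8] trap [9.4 7. ] F [-0.4  1.4 -0.1] w 0.2
xyz [-0.0227  0.0141  0.2417] rot [-0.0002  0.0003  0.0023]
```

```bash
python3 -m pendant '[{"rot":[0,0,0.002],"xyz":[-0.022,0.014,0.08],"gripper":-1},{"rot":[0,0,0.002],"xyz":[-0.022,0.014,0.16],"gripper":-1},{"rot":[0,0,0.002],"xyz":[-0.022,0.014,0.24],"gripper":-1},{"rot":[0,0,0.002],"xyz":[-0.022,0.014,0.24],"gripper":-1},{"rot":[0,0,0.002],"xyz":[-0.022,0.014,0.24],"gripper":-1}]' | head -2
python3 - <<'E'
from h import *
for n in("top","side"):
    im=env.get_image(n)[:,:,::-1]; cv2.imwrite(f"pics/{n}1.png",im)
    c=im[140:240,190:310] if n=="top" else im[90:230,200:330]
    cv2.imwrite(f"pics/{n}1c.png",cv2.resize(c,None,fx=4,fy=4,interpolation=cv2.INTER_CUBIC))
plan(O-2*A+[0,0,110],78.25)
E
```

```text
t: 2.1
eef_pos: [565.8, -30.2, 112.1]
t 2.2 pos [566.8 -30.5 113.5] trap [ 0.4 -0.8] F [-0.1 -0.2  0.3] w 0.2
xyz [-0.0047 -0.0016  0.007 ] rot [ 0.0008 -0.0003  0.0013]
```

View pics/side1c.png

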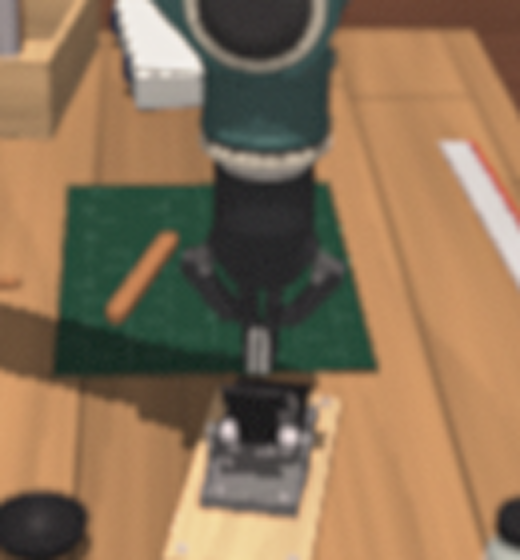

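```bash
python3 -m pendant '[{"rot":[0,0,0],"xyz":[-0.02,-0.002,0.01],"gripper":-1},{"rot":[0,0,0],"xyz":[-0.036,-0.002,0.01],"gripper":-1},{"rot":[0,0,0],"xyz":[-0.036,-0.002,0.01],"gripper":-1}]' | egrep 't:|pos|ft'
python3 -m pendant '[{"rot":[0,0,0],"xyz":[-0.008,0,0],"gripper":-1},{"rot":[0,0,0],"xyz":[-0.016,0,0],"gripper":-1},{"rot":[0,0,0],"xyz":[-0.024,0,0.002],"gripper":-1},{"rot":[0,0,0],"xyz":[-0.024,0,0.002],"gripper":-1}]' | egrep 't:|pos|ft'
python3 - <<'E'
from h import *
plan(O-38.5*A+[0,0,98.5],78.25)
E
```

```text
t: 2.5
eef_pos: [561.0, -50.2, 106.9]
ft_force: [-0.6, -0.1, 0.5]
t: 2.9
eef_pos: [558.9, -59.8, 105.4]
ft_force: [1.4, 4.8, 1.1]
t 2.9 pos [558.9 -59.8 105.4] trap [-29.9   1. ] F [1.4 4.8 1.1] w 0.1
xyz [-0.0171  0.0019  0.0137] rot [ 0.     -0.0003  0.0011]
```

```bash
python3 -m pendant '[{"rot":[0,0,0],"xyz":[-0.008,0,0.0056],"gripper":-1},{"rot":[0,0,0],"xyz":[-0.017,0,0.014],"gripper":-1},{"rot":[0,0,0],"xyz":[-0.0252,0,0.0228],"gripper":-1},{"rot":[0,0,0],"xyz":[-0.0326,0,0.0324],"gripper":-1},{"rot":[0,0,0],"xyz":[-0.0326,0,0.0324],"gripper":-1}]' | egrep 't:|pos|ft'
python3 - <<'E'
from h import *
plan(O-52.4*A+[0,0,78.6],78.25)
E
```

```text
t: 3.4
eef_pos: [555.6, -76.2, 88.8]
ft_force: [0.9, 4.6, 5.2]
t 3.4 pos [555.6 -76.2  88.8] trap [-46.7   0.9] F [0.9 4.6 5.2] w 0.2
xyz [-0.0114  0.0018  0.0204] rot [ 0.     -0.0001  0.001 ]
```

```bash
python3 -m pendant '[{"rot":[0,0,0],"xyz":[-0.0066,0.001,0.0104],"gripper":-1},{"rot":[0,0,0],"xyz":[-0.0122,0.001,0.0212],"gripper":-1},{"rot":[0,0,0],"xyz":[-0.017,0.001,0.0326],"gripper":-1},{"rot":[0,0,0],"xyz":[-0.0206,0.001,0.0442],"gripper":-1},{"rot":[0,0,0],"xyz":[-0.0206,0.001,0.0442],"gripper":-1}]' | egrep 't:|pos|ft'
python3 - <<'E'
from h import *
plan(O-58*A+[0,0,60],78.25)
E
```

```text
t: 3.9
eef_pos: [553.7, -86.6, 66.6]
ft_force: [-2.1, 4.8, 7.4]
t 3.9 pos [553.7 -86.6  66.6] trap [-57.2   0.7] F [-2.1  4.8  7.4] w 0.1
xyz [-0.0016  0.0014  0.0132] rot [-0.0002  0.      0.001 ]
```

```bash
python3 -m pendant '[{"rot":[0,0,0],"xyz":[-0.0005,0,0.002],"gripper":-1},{"rot":[0,0,0],"xyz":[-0.001,0,0.004],"gripper":-1},{"rot":[0,0,0],"xyz":[-0.0014,0,0.006],"gripper":-1},{"rot":[0,0,0],"xyz":[-0.0014,0,0.006],"gripper":-1}]' | egrep 't:|pos|ft'
for i in 1; do python3 -m pendant '[{"rot":[0,0,0],"xyz":[-0.0002,0,0.0016],"gripper":-1},{"rot":[0,0,0],"xyz":[-0.0002,0,0.0016],"gripper":-1}]' | egrep 'pos|ft'; done
python3 - <<'E'
from h import *
plan(O-58*A+[0,0,60],78.25)
E
```

```text
t: 4.3
eef_pos: [553.6, -87.1, 64.1]
ft_force: [-3.6, 3.9, 9.0]
eef_pos: [553.6, -87.3, 63.3]
ft_force: [-3.8, 2.8, 9.4]
t 4.5 pos [553.6 -87.3  63.3] trap [-57.9   0.6] F [-3.8  2.8  9.4] w 0.1
xyz [-0.0001  0.0012  0.0066] rot [-0.0001  0.      0.001 ]
```

```bash
for i in 1 2; do python3 -m pendant '[{"rot":[0,0,0],"xyz":[0,-0.0008,0.0012],"gripper":-1},{"rot":[0,0,0],"xyz":[0,-0.0008,0.0012],"gripper":-1}]' | egrep 'pos|ft'; done
```

```text
eef_pos: [553.5, -87.3, 62.9]
ft_force: [-2.8, 3.3, 9.3]
eef_pos: [553.3, -87.4, 62.4]
ft_force: [-1.1, 1.1, 9.0]
```

```bash
for i in 1 2; do python3 -m pendant '[{"rot":[0,0,0],"xyz":[-0.0002,-0.0004,0.0012],"gripper":-1},{"rot":[0,0,0],"xyz":[-0.0002,-0.0004,0.0012],"gripper":-1}]' | egrep 'pos|ft'; done
```

```text
eef_pos: [553.3, -87.5, 61.8]
ft_force: [-0.2, 1.4, 8.7]
eef_pos: [553.2, -87.6, 61.3]
ft_force: [0.1, 2.0, 9.6]
```

```bash
for i in 1 2 3; do python3 -m pendant '[{"rot":[0,0,0],"xyz":[-0.0002,0,0.0012],"gripper":-1},{"rot":[0,0,0],"xyz":[-0.0002,0,0.0012],"gripper":-1}]' | egrep 'pos|ft'; done
```

```text
eef_pos: [553.2, -87.7, 60.7]
ft_force: [0.3, 1.9, 9.7]
eef_pos: [553.2, -87.8, 60.1]
ft_force: [0.2, 1.4, 10.2]
eef_pos: [553.2, -87.9, 59.5]
ft_force: [0.7, 1.2, 9.7]
```

```bash
for i in 1 2 3; do python3 -m pendant '[{"rot":[0,0,0],"xyz":[-0.0002,0,0.0012],"gripper":-1},{"rot":[0,0,0],"xyz":[-0.0002,0,0.0012],"gripper":-1}]' | egrep 'pos|ft'; done
```

```text
eef_pos: [553.1, -88.0, 58.9]
ft_force: [0.7, 1.0, 10.9]
eef_pos: [553.1, -88.1, 58.3]
ft_force: [-0.2, 1.3, 10.1]
eef_pos: [553.1, -88.2, 57.7]
ft_force: [-0.2, 0.9, 10.1]
```

```bash
for i in 1 2 3; do python3 -m pendant '[{"rot":[0,0,0],"xyz":[-0.0001,0,0.0012],"gripper":-1},{"rot":[0,0,0],"xyz":[-0.0001,0,0.0012],"gripper":-1}]' | egrep 'pos|ft'; done
```

```text
eef_pos: [553.1, -88.2, 57.1]
ft_force: [0.3, 1.8, 8.6]
eef_pos: [553.1, -88.3, 56.5]
ft_force: [0.4, 0.6, 10.1]
eef_pos: [553.0, -88.4, 55.9]
ft_force: [0.6, 1.9, 9.7]
```

```bash
for i in 1 2 3; do python3 -m pendant '[{"rot":[0,0,0],"xyz":[-0.0001,0,0.0012],"gripper":-1},{"rot":[0,0,0],"xyz":[-0.0001,0,0.0012],"gripper":-1}]' | egrep 'pos|ft'; done
```

```text
eef_pos: [553.0, -88.4, 55.3]
ft_force: [0.3, 1.1, 10.1]
eef_pos: [553.0, -88.4, 54.7]
ft_force: [0.1, 2.1, 9.5]
eef_pos: [553.0, -88.5, 54.1]
ft_force: [0.8, 1.2, 10.5]
```

```bash
for i in 1 2 3; do python3 -m pendant '[{"rot":[0,0,0],"xyz":[0,0,0.0012],"gripper":-1},{"rot":[0,0,0],"xyz":[0,0,0.0012],"gripper":-1}]' | egrep 'pos|ft'; done
```

```text
eef_pos: [553.0, -88.6, 53.5]
ft_force: [0.1, 0.7, 10.3]
eef_pos: [553.0, -88.6, 52.9]
ft_force: [-0.1, 0.8, 11.1]
eef_pos: [553.0, -88.6, 52.3]
ft_force: [-1.0, 1.5, 10.5]
```

```bash
for i in 1 2 3; do python3 -m pendant '[{"rot":[0,0,0],"xyz":[0,0,0.0012],"gripper":-1},{"rot":[0,0,0],"xyz":[0,0,0.0012],"gripper":-1}]' | egrep 'pos|ft'; done
```

```text
eef_pos: [553.0, -88.6, 51.8]
ft_force: [-0.3, 0.7, 11.1]
eef_pos: [553.0, -88.7, 51.2]
ft_force: [-1.7, 0.5, 13.4]
eef_pos: [553.0, -88.7, 50.7]
ft_force: [-1.7, -0.5, 11.7]
```

```bash
python3 -m pendant '[{"rot":[0,0,0],"xyz":[0,0,0],"gripper":-1},{"rot":[0,0,0],"xyz":[0,0,0],"gripper":-1}]' | egrep 'pos|ft'
python3 -m pendant '[{"rot":[0,0,0],"xyz":[0,0,0.0008],"gripper":-1},{"rot":[0,0,0],"xyz":[0,0,0.0008],"gripper":-1}]' | egrep 'pos|ft'
python3 -m pendant '[{"rot":[0,0,0],"xyz":[0,0,0],"gripper":-1}]' | egrep 'pos|ft'
```

```text
eef_pos: [553.0, -88.7, 50.7]
ft_force: [-2.0, -0.4, 13.7]
eef_pos: [553.0, -88.7, 50.3]
ft_force: [-1.2, 0.5, 13.0]
eef_pos: [553.0, -88.7, 50.3]
ft_force: [-1.2, 0.3, 13.3]
```

```bash
python3 -m pendant '[{"rot":[0,0,0],"xyz":[-0.008,0,0],"gripper":-1},{"rot":[0,0,0],"xyz":[-0.016,0,0],"gripper":-1},{"rot":[0,0,0],"xyz":[-0.024,0,0],"gripper":-1},{"rot":[0,0,0],"xyz":[-0.032,0,0],"gripper":-1},{"rot":[0,0,0],"xyz":[-0.032,0,0],"gripper":-1}]' | egrep 't:|pos|ft'
python3 -m pendant '[{"rot":[0,0,0],"xyz":[0,0,0],"gripper":-1}]' | egrep 'pos|ft'
```

```text
t: 9.9
eef_pos: [549.9, -103.8, 50.2]
ft_force: [0.1, 3.3, 9.7]
eef_pos: [549.9, -103.8, 50.2]
ft_force: [1.1, 2.4, 9.0]
```

```bash
for i in 1 2 3; do python3 -m pendant '[{"rot":[0,0,0],"xyz":[0,0,0.0012],"gripper":-1},{"rot":[0,0,0],"xyz":[0,0,0.0012],"gripper":-1}]' | egrep 'pos|ft'; done
```

```text
eef_pos: [549.9, -103.9, 49.5]
ft_force: [2.1, 2.3, 10.2]
eef_pos: [549.9, -103.9, 48.9]
ft_force: [0.3, 2.1, 9.8]
eef_pos: [549.9, -103.9, 48.4]
ft_force: [0.2, 2.6, 10.4]
```

```bash
for i in 1 2 3; do python3 -m pendant '[{"rot":[0,0,0],"xyz":[0,0,0.0012],"gripper":-1},{"rot":[0,0,0],"xyz":[0,0,0.0012],"gripper":-1}]' | egrep 'pos|ft'; done
```

```text
eef_pos: [550.0, -103.9, 47.8]
ft_force: [0.0, 2.5, 10.8]
eef_pos: [549.9, -103.8, 47.1]
ft_force: [0.9, 3.0, 11.4]
eef_pos: [550.0, -103.9, 46.6]
ft_force: [0.9, 4.3, 10.5]
```

```bash
for i in 1 2 ; do python3 -m pendant '[{"rot":[0,0,0],"xyz":[0,0,0.0012],"gripper":-1},{"rot":[0,0,0],"xyz":[0,0,0.0012],"gripper":-1}]' | egrep 'pos|ft'; done
```

```text
eef_pos: [550.0, -103.8, 46.0]
ft_force: [0.4, 3.9, 9.9]
eef_pos: [549.9, -103.8, 45.4]
ft_force: [0.1, 3.0, 10.7]
```

```bash
for i in 1 2 ; do python3 -m pendant '[{"rot":[0,0,0],"xyz":[0,0,0.0012],"gripper":-1},{"rot":[0,0,0],"xyz":[0,0,0.0012],"gripper":-1}]' | egrep 'pos|ft'; done
```

```text
eef_pos: [550.0, -103.8, 44.7]
ft_force: [0.5, 3.2, 10.6]
eef_pos: [549.9, -103.8, 44.1]
ft_force: [0.6, 3.4, 10.5]
```

```bash
for i in 1 2 ; do python3 -m pendant '[{"rot":[0,0,0],"xyz":[0,0,0.0012],"gripper":-1},{"rot":[0,0,0],"xyz":[0,0,0.0012],"gripper":-1}]' | egrep 'pos|ft'; done
```

```text
eef_pos: [550.0, -103.7, 43.6]
ft_force: [0.7, 3.2, 10.8]
eef_pos: [550.0, -103.7, 43.0]
ft_force: [-0.0, 3.9, 10.6]
```

```bash
for i in 1 ; do python3 -m pendant '[{"rot":[0,0,0],"xyz":[0,0,0.0012],"gripper":-1},{"rot":[0,0,0],"xyz":[0,0,0.0012],"gripper":-1}]' | egrep 'pos|ft'; done
```

```text
eef_pos: [550.0, -103.7, 42.4]
ft_force: [0.4, 3.9, 12.0]
```

```bash
python3 -m pendant '[{"rot":[0,0,0],"xyz":[0,0,0.001],"gripper":-1},{"rot":[0,0,0],"xyz":[0,0,0.001],"gripper":-1}]' | egrep 'pos|ft'
python3 -m pendant '[{"rot":[0,0,0],"xyz":[0,0,0],"gripper":-1}]' | egrep 'pos|ft'
```

```text
eef_pos: [550.0, -103.6, 41.9]
ft_force: [0.8, 4.2, 11.1]
eef_pos: [550.0, -103.6, 41.9]
ft_force: [-0.5, 3.6, 11.5]
```

```bash
for i in 1 2; do python3 -m pendant '[{"rot":[0,0,0],"xyz":[0,0,0.001],"gripper":-1},{"rot":[0,0,0],"xyz":[0,0,0.001],"gripper":-1}]' | egrep 'pos|ft';done
python3 - <<'E'
from h import *
for n in("top","side"):
    im=env.get_image(n)[:,:,::-1]; cv2.imwrite(f"pics/{n}2.png",im)
a=cv2.imread("pics/top2.png")[150:225,200:305]; b=cv2.imread("pics/side2.png")[130:230,210:310]
a=cv2.resize(a,(525,375),interpolation=cv2.INTER_CUBIC); b=cv2.resize(b,(275,275),interpolation=cv2.INTER_CUBIC)
m=np.zeros((375,800,3),np.uint8); m[:,:525]=a; m[:275,525:]=b; cv2.imwrite("pics/comb2.png",m)
E
```

```text
eef_pos: [550.0, -103.6, 41.4]
ft_force: [0.7, 4.8, 11.1]
eef_pos: [550.0, -103.5, 40.9]
ft_force: [0.0, 4.0, 12.0]
```

View pics/comb2.png

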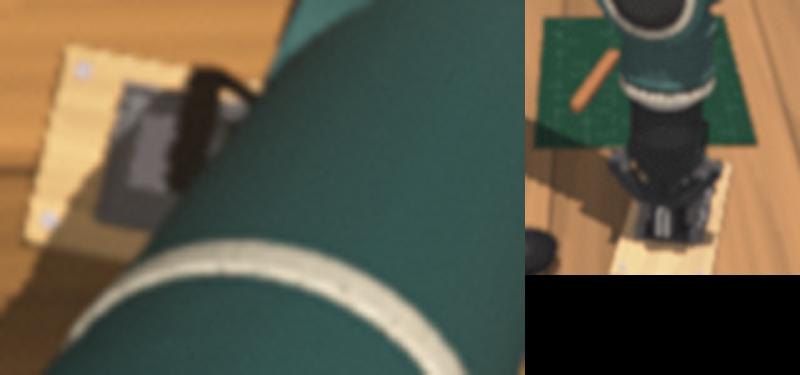

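The top view shows the jaw raised (bar near crop (195,130)) with the pedal exposed at (155,150). The side view shows the fingers on the handle. I keep pressing gently.

```bash
for i in 1 2; do python3 -m pendant '[{"rot":[0,0,0],"xyz":[0,0,0.001],"gripper":-1},{"rot":[0,0,0],"xyz":[0,0,0.001],"gripper":-1}]' | egrep 'pos|ft';done
python3 - <<'E'
from h import *
for al in(45,50,55,60,65):
    a=np.radians(al); P=[]
    for r,h in((83,0),(83,17),(83,-17)):
        P.append(np.round(proj("top",O-32*B+A*(r*np.cos(a)-h*np.sin(a))+[0,0,49+r*np.sin(a)+h*np.cos(a)]),1))
    print(al,*P)
E
```

```text
eef_pos: [550.0, -103.5, 40.4]
ft_force: [1.1, 4.6, 11.1]
eef_pos: [550.1, -103.5, 39.9]
ft_force: [0.5, 5.2, 13.2]
45 [233.  162.5] [237.5 162.2] [228.6 162.7]
50 [235.  162.4] [240.  162.3] [230.1 162.5]
55 [237.2 162.4] [242.7 162.5] [231.9 162.3]
60 [239.6 162.4] [245.4 162.7] [233.9 162.2]
65 [242.1 162.6] [248.3 163.1] [236.  162.1]
```

```bash
for i in 1 2; do python3 -m pendant '[{"rot":[0,0,0],"xyz":[0,0,0.0008],"gripper":-1},{"rot":[0,0,0],"xyz":[0,0,0.0008],"gripper":-1}]' | egrep 'pos|ft';done
```

```text
eef_pos: [550.1, -103.4, 39.6]
ft_force: [0.4, 5.5, 13.6]
eef_pos: [550.1, -103.4, 39.3]
ft_force: [-0.7, 6.6, 14.4]
```

```bash
for i in 1 2; do python3 -m pendant '[{"rot":[0,0,0],"xyz":[0,0,0.0008],"gripper":-1},{"rot":[0,0,0],"xyz":[0,0,0.0008],"gripper":-1}]' | egrep 'pos|ft';done
```

```text
eef_pos: [550.2, -103.3, 38.9]
ft_force: [-0.3, 6.5, 16.6]
eef_pos: [550.2, -103.3, 38.6]
ft_force: [-0.4, 7.1, 17.4]
```

Force is now climbing steeply, so this is the stop and the sear must have caught. I ease off slowly.

```bash
python3 -m pendant '[{"rot":[0,0,0],"xyz":[0,0,-0.002],"gripper":-1},{"rot":[0,0,0],"xyz":[0,0,-0.004],"gripper":-1},{"rot":[0,0,0],"xyz":[0,0,-0.004],"gripper":-1}]' | egrep 'pos|ft'
for i in 1 2 3; do python3 -m pendant '[{"rot":[0,0,0],"xyz":[0,0,-0.002],"gripper":-1},{"rot":[0,0,0],"xyz":[0,0,-0.004],"gripper":-1}]' | egrep 'pos|ft';done
```

```text
eef_pos: [550.1, -103.5, 40.5]
ft_force: [0.1, 5.1, 12.3]
eef_pos: [550.0, -103.6, 42.4]
ft_force: [1.3, 3.8, 11.4]
eef_pos: [550.0, -103.8, 44.4]
ft_force: [1.1, 2.5, 10.1]
eef_pos: [549.8, -103.8, 46.2]
ft_force: [2.7, 2.1, 4.6]
```

```bash
for i in 1 2 3; do python3 -m pendant '[{"rot":[0,0,0],"xyz":[0,0,-0.001],"gripper":-1},{"rot":[0,0,0],"xyz":[0,0,-0.002],"gripper":-1}]' | egrep 'pos|ft';done
```

```text
eef_pos: [549.5, -104.0, 46.9]
ft_force: [1.8, -0.6, 3.2]
eef_pos: [548.8, -103.9, 47.5]
ft_force: [0.3, -0.4, 0.4]
eef_pos: [548.8, -103.7, 48.5]
ft_force: [-0.1, -0.8, -0.4]
```

```bash
python3 -m pendant '[{"rot":[0,0,0],"xyz":[0,0,-0.01],"gripper":-1},{"rot":[0,0,0],"xyz":[0,0,-0.04],"gripper":-1},{"rot":[0,0,0],"xyz":[0,0,-0.1],"gripper":-1},{"rot":[0,0,0],"xyz":[0,0,-0.2],"gripper":-1},{"rot":[0,0,0],"xyz":[0,0,-0.3],"gripper":-1}]' | egrep 'pos|ft'
python3 -m pendant '[{"rot":[0,0,0],"xyz":[0,0,-0.08],"gripper":-1},{"rot":[0,0,0],"xyz":[0,0,-0.08],"gripper":-1}]' | egrep 'pos|ft'
python3 - <<'E'
from h import *
plan([477.3,334.9,230],71.4)
E
```

```text
eef_pos: [548.5, -103.9, 201.3]
ft_force: [1.0, 0.3, 1.7]
eef_pos: [551.1, -104.4, 245.2]
ft_force: [0.1, -1.1, -0.5]
t 16.8 pos [ 551.1 -104.4  245.2] trap [-75.2  -0.4] F [ 0.1 -1.1 -0.5] w 0.4
xyz [ 0.831  -0.3214  0.0291] rot [ 0.0026 -0.0007  0.0389]
```

```bash
python3 -m pendant '[{"rot":[0.0025,0,0.039],"xyz":[0.831,-0.321,0],"gripper":0},{"rot":[0.0025,0,0.039],"xyz":[0.831,-0.321,0],"gripper":0},{"rot":[0.0025,0,0.039],"xyz":[0.831,-0.321,0],"gripper":0},{"rot":[0.0025,0,0.039],"xyz":[0.831,-0.321,0],"gripper":0},{"rot":[0.0025,0,0.039],"xyz":[0.831,-0.321,0],"gripper":0}]' | egrep 'pos'
python3 - <<'E'
from h import *
plan([477.3,334.9,150],71.4)
E
```

```text
eef_pos: [507.1, 143.2, 239.7]
t 17.3 pos [507.1 143.2 239.7] trap [158.3  93.1] F [ 0.9 -0.6  0.1] w 42.4
xyz [ 0.3443 -0.1775  0.1808] rot [-0.0023 -0.     -0.    ]
```

```bash
python3 -m pendant '[{"rot":[-0.002,0,0],"xyz":[0.344,-0.178,0.18],"gripper":0},{"rot":[-0.002,0,0],"xyz":[0.344,-0.178,0.18],"gripper":0},{"rot":[-0.002,0,0],"xyz":[0.344,-0.178,0.18],"gripper":0},{"rot":[-0.002,0,0],"xyz":[0.344,-0.178,0.18],"gripper":0},{"rot":[-0.002,0,0],"xyz":[0.344,-0.178,0.18],"gripper":0}]' | egrep 'pos'
python3 -m pendant '[{"rot":[0,0,0],"xyz":[0,0,0],"gripper":0}]' | egrep 'pos'
python3 - <<'E'
from h import *
im=env.get_image("top")[:,:,::-1]; cv2.imwrite("pics/top3.png",im)
im=env.get_image("side")[:,:,::-1]; cv2.imwrite("pics/side3.png",im)
plan([477.3,334.9,60],71.4)
a=cv2.imread("pics/top3.png")[120:260,60:310]; b=cv2.imread("pics/side3.png")[90:240,200:320]
cv2.imwrite("pics/comb3.png",np.hstack([cv2.resize(a,(500,280)),cv2.resize(b,(224,280))]))
E
```

```text
eef_pos: [474.9, 337.6, 147.7]
eef_pos: [476.5, 334.7, 148.8]
t 18.0 pos [478.3 332.  150.1] trap [337.3 159.8] F [ 1.1 -0.4 -0.4] w 42.6
xyz [ 0.005  -0.0035  0.1802] rot [-0.0002  0.0002 -0.0002]
```

View pics/comb3.png

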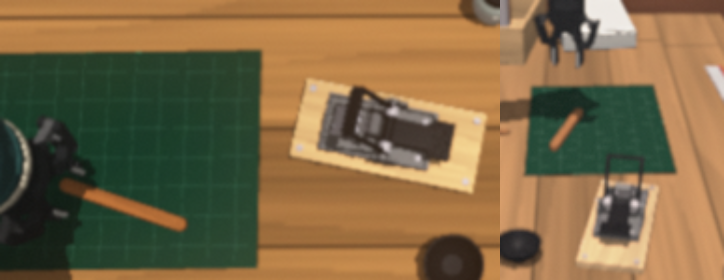

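The trap stands cocked (jaw up at crop (365,115), handle flat). The stick, with its near end at (185,225), lies under the open gripper. I descend and grip.

```bash
python3 -m pendant '[{"rot":[0,0,0],"xyz":[0.005,-0.0035,0.09],"gripper":0},{"rot":[0,0,0],"xyz":[0.005,-0.0035,0.18],"gripper":0},{"rot":[0,0,0],"xyz":[0.005,-0.0035,0.25],"gripper":0},{"rot":[0,0,0],"xyz":[0.005,-0.0035,0.25],"gripper":0},{"rot":[0,0,0],"xyz":[0.005,-0.0035,0.25],"gripper":0}]' | egrep 'pos'
python3 - <<'E'
from h import *
plan([477.3,334.9,5.5],71.4)
E
```

```text
eef_pos: [477.8, 335.1, 25.9]
t 18.5 pos [477.8 335.1  25.9] trap [340.1 160.8] F [ 0.3 -0.2  0.8] w 42.3
xyz [-0.0006 -0.0008  0.0408] rot [-0.0002  0.0001 -0.0005]
```

```bash
python3 -m pendant '[{"rot":[0,0,0],"xyz":[0,0,0.02],"gripper":0},{"rot":[0,0,0],"xyz":[0,0,0.04],"gripper":0},{"rot":[0,0,0],"xyz":[0,0,0.04],"gripper":0}]' | egrep 'pos|ft'
python3 -m pendant '[{"rot":[0,0,0],"xyz":[0,0,0],"gripper":-0.4},{"rot":[0,0,0],"xyz":[0,0,0],"gripper":-0.6},{"rot":[0,0,0],"xyz":[0,0,0],"gripper":-1},{"rot":[0,0,0],"xyz":[0,0,0],"gripper":-1},{"rot":[0,0,0],"xyz":[0,0,0],"gripper":-1}]' 90
```

```text
eef_pos: [476.4, 335.9, 3.9]
ft_force: [0.4, 0.6, 0.5]
t: 19.3
eef_pos: [476.9, 336.2, 5.1]
orientation: [[0.319, 0.948, -0.001], [0.948, -0.319, 0.0], [0.0, -0.001, -1.0]]
ft_force: [-1.7, -2.3, 8.4]
gripper_width: 15.5
grip_force: 88.7
```

```bash
python3 -m pendant '[{"rot":[0,0,0],"xyz":[0,0,-0.04],"gripper":-1},{"rot":[0,0,0],"xyz":[0,0,-0.11],"gripper":-1},{"rot":[0,0,0],"xyz":[0,0,-0.16],"gripper":-1},{"rot":[0,0,0],"xyz":[0,0,-0.16],"gripper":-1}]' | egrep 'pos|ft|width'
python3 - <<'E'
from h import *
plan(O+250*A+[0,0,90],78.25)
E
```

```text
eef_pos: [478.3, 337.2, 87.9]
ft_force: [0.4, -0.5, -1.4]
gripper_width: 15.6
t 19.7 pos [478.3 337.2  87.9] trap [342.3 160.8] F [ 0.4 -0.5 -1.4] w 15.6
xyz [-0.145   0.3413 -0.0045] rot [ 0.0004 -0.0013 -0.038 ]
```

```bash
python3 -m pendant '[{"rot":[0,0,-0.038],"xyz":[-0.145,0.341,0],"gripper":-1},{"rot":[0,0,-0.038],"xyz":[-0.145,0.341,0],"gripper":-1},{"rot":[0,0,-0.038],"xyz":[-0.145,0.341,0],"gripper":-1},{"rot":[0,0,-0.038],"xyz":[-0.145,0.341,0],"gripper":-1},{"rot":[0,0,-0.038],"xyz":[-0.145,0.341,0],"gripper":-1}]' | egrep 'pos|ft|width'
python3 -m pendant '[{"rot":[0,0,0],"xyz":[0,0,0.0],"gripper":-1},{"rot":[0,0,0],"xyz":[0,0,0.0],"gripper":-1}]' | egrep 'pos'
python3 - <<'E'
from h import *
plan(O+250*A+[0,0,57],78.25)
ims={}
for n in("top","side"):
    im=env.get_image(n)[:,:,::-1].copy(); cv2.imwrite(f"pics/{n}4.png",im); ims[n]=im
P=env.sense()['eef_pos']
for n in ims:
    for q in(-106,74): print(n,np.round(proj(n,P+A*q+[0,0,5]),1))
a=ims["top"][120:250,80:310]; b=ims["side"][70:250,190:330]
cv2.imwrite("pics/comb4.png",np.hstack([cv2.resize(a,(460,260)),cv2.resize(b,(202,260))]))
E
```

```text
eef_pos: [618.4, 207.4, 83.7]
ft_force: [-0.0, -0.4, -0.8]
gripper_width: 15.8
eef_pos: [614.4, 214.0, 83.6]
t 20.4 pos [614.4 214.   83.6] trap [249.4   2.4] F [ 0.2  0.3 -0.6] w 15.4
xyz [0.0012 0.005  0.0532] rot [-0.0008  0.0001  0.0004]
top [197.3 170.9]
top [127.8 156.9]
side [269.5 166.7]
side [275.6 144.5]
```

View pics/comb4.png

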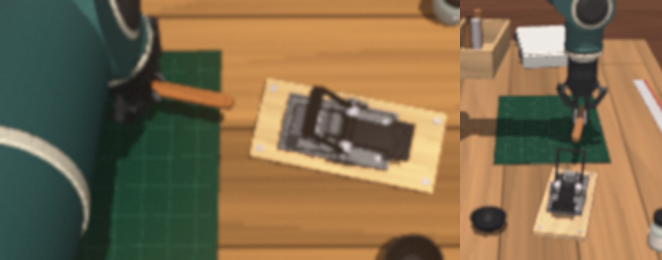

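The stick is held and aligned with the trap. Its tip, at full-image (196,170.5), is where I predicted (197,171).

```bash
python3 -m pendant '[{"rot":[0,0,0],"xyz":[0.001,0.005,0.03],"gripper":-1},{"rot":[0,0,0],"xyz":[0.001,0.005,0.053],"gripper":-1},{"rot":[0,0,0],"xyz":[0.001,0.005,0.053],"gripper":-1},{"rot":[0,0,0],"xyz":[0.001,0.005,0.053],"gripper":-1}]' | egrep 'pos|ft|width'
python3 -m pendant '[{"rot":[0,0,0],"xyz":[-0.04,0,0],"gripper":-1},{"rot":[0,0,0],"xyz":[-0.08,0,0],"gripper":-1},{"rot":[0,0,0],"xyz":[-0.12,0,0],"gripper":-1},{"rot":[0,0,0],"xyz":[-0.15,0,0],"gripper":-1},{"rot":[0,0,0],"xyz":[-0.15,0,0],"gripper":-1}]' | egrep 'pos|ft|width'
python3 - <<'E'
from h import *
plan(O+166*A+[0,0,45],78.25)
E
```

```text
eef_pos: [617.4, 212.9, 56.9]
ft_force: [0.1, 0.6, -0.7]
gripper_width: 15.6
eef_pos: [602.3, 136.2, 58.0]
ft_force: [-0.4, -0.2, -0.7]
gripper_width: 15.2
t 21.4 pos [602.3 136.2  58. ] trap [170.8  -1.6] F [-0.4 -0.2 -0.7] w 15.2
xyz [-0.0095 -0.0031  0.026 ] rot [-0.0004  0.0004 -0.0011]
```

```bash
python3 -m pendant '[{"rot":[0,0,0],"xyz":[-0.0095,-0.002,0.012],"gripper":-1},{"rot":[0,0,0],"xyz":[-0.0095,-0.002,0.024],"gripper":-1},{"rot":[0,0,0],"xyz":[-0.0095,-0.002,0.024],"gripper":-1}]' | egrep 'pos|ft|width'
for i in 1 2; do python3 -m pendant '[{"rot":[0,0,0],"xyz":[0,0,0.002],"gripper":-1},{"rot":[0,0,0],"xyz":[0,0,0.004],"gripper":-1}]' | egrep 'pos|ft'; done
python3 - <<'E'
from h import *
plan(O+166*A+[0,0,45],78.25)
E
```

```text
eef_pos: [599.9, 135.5, 44.4]
ft_force: [-0.8, 0.6, -0.9]
gripper_width: 15.1
eef_pos: [600.6, 135.6, 43.5]
ft_force: [0.0, 0.3, 0.7]
eef_pos: [600.7, 135.6, 41.8]
ft_force: [-0.0, 1.6, 2.9]
t 22.1 pos [600.7 135.6  41.8] trap [ 1.698e+02 -1.000e-01] F [-0.   1.6  2.9] w 15.4
xyz [-0.0077 -0.0002 -0.0064] rot [-0.0004 -0.      0.0002]
```

```bash
for i in 1 2 3; do python3 -m pendant '[{"rot":[0,0,0],"xyz":[0,0,0.002],"gripper":-1},{"rot":[0,0,0],"xyz":[0,0,0.004],"gripper":-1}]' | egrep 'pos|ft'; done
```

```text
eef_pos: [600.8, 135.4, 39.8]
ft_force: [0.5, 3.5, 5.8]
eef_pos: [600.9, 135.4, 38.0]
ft_force: [-0.6, 2.4, 8.0]
eef_pos: [601.1, 135.3, 36.1]
ft_force: [0.8, 2.7, 7.0]
```

```bash
for i in 1 2; do python3 -m pendant '[{"rot":[0,0,0],"xyz":[0,0,0.002],"gripper":-1},{"rot":[0,0,0],"xyz":[0,0,0.003],"gripper":-1}]' | egrep 'pos|ft'; done
python3 - <<'E'
from h import *
ims={}
for n in("top","side"):
    im=env.get_image(n)[:,:,::-1].copy(); cv2.imwrite(f"pics/{n}5.png",im); ims[n]=im
a=ims["top"][145:225,185:305]; b=ims["side"][130:240,220:310]
cv2.imwrite("pics/comb5.png",np.hstack([cv2.resize(a,(510,340),interpolation=cv2.INTER_CUBIC),cv2.resize(b,(278,340),interpolation=cv2.INTER_CUBIC)]))
E
```

```text
eef_pos: [601.1, 135.2, 34.6]
ft_force: [0.2, 2.6, 10.0]
eef_pos: [601.2, 135.2, 33.1]
ft_force: [1.2, 1.7, 8.4]
```

View pics/comb5.png

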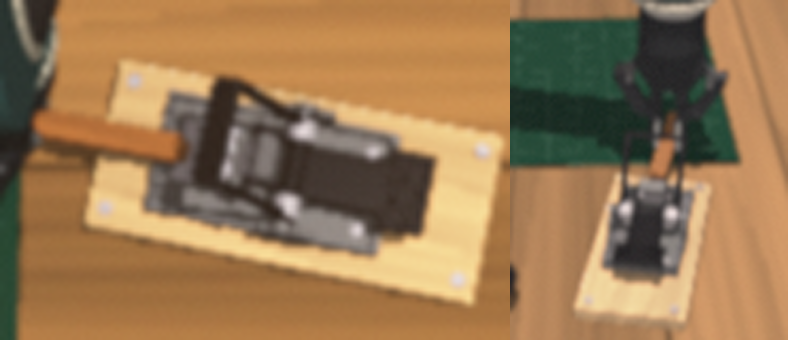

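The trap is still cocked. The stick tip at crop (185,147) only just overlaps the pedal, and it may have pitched up in the grip. I triangulate the tip.

Run:
```python
from h import *
for n,roi in(("top",(165,190,192,236)),("side",(165,196,255,280))):
    im=cv2.imread(f"pics/{n}5.png"); h=cv2.cvtColor(im,cv2.COLOR_BGR2HSV)
    y0,y1,x0,x1=roi; m=np.zeros(h.shape[:2],np.uint8)
    m[y0:y1,x0:x1]=((h[...,0]<16)&(h[...,1]>140))[y0:y1,x0:x1]
    k,l,s,c=cv2.connectedComponentsWithStats(m); i=1+np.argmax(s[1:,4]); print(n,s[i]); ys,xs=np.nonzero(l==i)
    if n=="top": q=(xs.max(),np.mean(ys[xs>=xs.max()-1]))
    else: q=(np.mean(xs[ys>=ys.max()-1]),ys.max())
    print(q)
    for z in(35,40,45,50,55,60):
        P=onz(n,*q,z); print(z,np.round([(P-O)@A,(P-O)@B],1))
```

```text
top [192 165  37  25 508]
(np.int64(228), np.float64(179.14285714285714))
35 [70.7 -2.7]
40 [70.1 -1.8]
45 [69.5 -0.8]
50 [68.9  0.2]
55 [68.3  1.1]
60 [67.6  2.1]
side [265 176   7  11  47]
(np.float64(267.5), np.int64(186))
35 [103.2   2.6]
40 [95.1  1.6]
45 [87.   0.6]
50 [78.9 -0.3]
55 [70.8 -1.3]
60 [62.7 -2.3]
```

The stick slipped and pitched in the grip: its tip top is still at z≈55 mm. I back off, grip at 120 N, tilt the tip down, go in a bit deeper and press again.

```bash
python3 -m pendant '[{"rot":[0,0,0],"xyz":[0,0,-0.02],"gripper":-1},{"rot":[0,0,0],"xyz":[0,0,-0.04],"gripper":-1},{"rot":[0,0.02,0],"xyz":[-0.006,0,-0.04],"gripper":-1},{"rot":[0,0.033,0],"xyz":[-0.012,0,-0.04],"gripper":-1},{"rot":[0,0.033,0],"xyz":[-0.012,0,-0.04],"gripper":-1}]' 120
python3 - <<'E'
from h import *
plan(O+162*A+[0,0,45],78.25)
ims={}
for n in("top","side"):
    im=env.get_image(n)[:,:,::-1].copy(); cv2.imwrite(f"pics/{n}6.png",im)
for n,roi in(("top",(165,190,192,240)),("side",(150,196,255,280))):
    im=cv2.imread(f"pics/{n}6.png"); h=cv2.cvtColor(im,cv2.COLOR_BGR2HSV)
    y0,y1,x0,x1=roi; m=np.zeros(h.shape[:2],np.uint8)
    m[y0:y1,x0:x1]=((h[...,0]<16)&(h[...,1]>140))[y0:y1,x0:x1]
    k,l,s,c=cv2.connectedComponentsWithStats(m); i=1+np.argmax(s[1:,4]); print(n,s[i]); ys,xs=np.nonzero(l==i)
    q=(xs.max(),np.mean(ys[xs>=xs.max()-1])) if n=="top" else (np.mean(xs[ys>=ys.max()-1]),ys.max())
    for z in(45,50,55,60,65): P=onz(n,*q,z); print(z,np.round([(P-O)@A,(P-O)@B],1))
E
```

```text
t: 23.7
eef_pos: [599.3, 127.0, 53.3]
orientation: [[0.206, 0.978, 0.02], [0.973, -0.207, 0.101], [0.103, -0.001, -0.995]]
ft_force: [0.4, 0.0, -0.4]
gripper_width: 14.5
grip_force: 118.1
t 23.7 pos [599.3 127.   53.3] trap [161.1  -0.5] F [ 0.4  0.  -0.4] w 14.5
xyz [-0.     -0.001   0.0167] rot [-0.0004 -0.0329 -0.001 ]
top [208 172  24  11 159]
45 [61.4 -0.5]
50 [60.8  0.5]
55 [60.3  1.4]
60 [59.7  2.4]
65 [59.1  3.4]
side [265 176   7  10  51]
45 [93.1  3.2]
50 [85.   2.2]
55 [76.8  1.2]
60 [68.7  0.2]
65 [60.5 -0.7]
```

```bash
python3 -m pendant '[{"rot":[0,0,0],"xyz":[0.003,0,0.008],"gripper":-1},{"rot":[0,0,0],"xyz":[0.0025,0,0.016],"gripper":-1},{"rot":[0,0,0],"xyz":[0.0025,0,0.016],"gripper":-1}]' | egrep 'pos|ft'
for i in 1 2 3 4; do python3 -m pendant '[{"rot":[0,0,0],"xyz":[-0.0002,0,0.002],"gripper":-1},{"rot":[0,0,0],"xyz":[-0.0004,0,0.004],"gripper":-1}]' | egrep 'pos|ft'; done
```

```text
eef_pos: [599.9, 132.2, 44.5]
ft_force: [0.8, 0.8, 9.0]
eef_pos: [600.1, 132.1, 42.9]
ft_force: [-1.5, 0.5, 10.7]
eef_pos: [600.0, 133.0, 40.8]
ft_force: [2.9, 19.8, 7.1]
eef_pos: [600.3, 135.0, 39.3]
ft_force: [1.6, 15.2, 8.9]
eef_pos: [600.3, 135.1, 37.4]
ft_force: [0.7, 15.1, 11.7]
```

Run:
```python
from h import *
ims={}
for n in("top","side"):
    im=env.get_image(n)[:,:,::-1].copy(); cv2.imwrite(f"pics/{n}7.png",im); ims[n]=im
a=ims["top"][145:225,185:305]; b=ims["side"][130:240,220:310]
cv2.imwrite("pics/comb7.png",np.hstack([cv2.resize(a,(510,340),interpolation=cv2.INTER_CUBIC),cv2.resize(b,(278,340),interpolation=cv2.INTER_CUBIC)]))
plan(O+162*A+[0,0,45],78.25)
```

```text
t 25.0 pos [600.4 135.1  37.4] trap [1.693e+02 1.000e-01] F [ 0.6 14.7 10.8] w 14.6
xyz [-0.0129  0.0002 -0.0167] rot [-0.0002 -0.0339  0.001 ]
```

View pics/comb7.png

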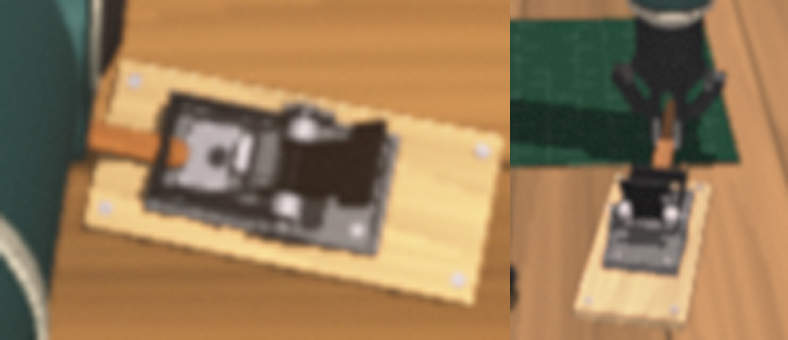

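The trap has gone off and the jaw bar lies on the stick at crop (165,155). I ease up a little and draw the stick out along +x.

```bash
python3 -m pendant '[{"rot":[0,0,0],"xyz":[0.004,0,-0.004],"gripper":-1},{"rot":[0,0,0],"xyz":[0.02,0,-0.005],"gripper":-1},{"rot":[0,0,0],"xyz":[0.04,0,-0.003],"gripper":-1},{"rot":[0,0,0],"xyz":[0.06,0,-0.001],"gripper":-1},{"rot":[0,0,0],"xyz":[0.06,0,-0.001],"gripper":-1}]' | egrep 'pos|ft|width'
python3 -m pendant '[{"rot":[0,0,0],"xyz":[0.03,0,0.003],"gripper":-1},{"rot":[0,0,0],"xyz":[0.08,0,0.008],"gripper":-1},{"rot":[0,0,0],"xyz":[0.14,0,0.014],"gripper":-1},{"rot":[0,0,0],"xyz":[0.2,0,0.02],"gripper":-1},{"rot":[0,0,0],"xyz":[0.2,0,0.02],"gripper":-1}]' | egrep 't:|pos|ft|width'
python3 - <<'E'
from h import *
ims={}
for n in("top","side"):
    im=env.get_image(n)[:,:,::-1].copy(); cv2.imwrite(f"pics/{n}8.png",im); ims[n]=im
a=ims["top"][120:250,80:310]; b=ims["side"][110:250,215:325]
cv2.imwrite("pics/comb8.png",np.hstack([cv2.resize(a,(522,295),interpolation=cv2.INTER_CUBIC),cv2.resize(b,(232,295),interpolation=cv2.INTER_CUBIC)]))
plan([490,330,60],71.4)
E
```

```text
eef_pos: [605.5, 162.6, 39.8]
ft_force: [0.0, 0.4, -0.7]
gripper_width: 14.5
t: 26.0
eef_pos: [625.6, 264.9, 40.4]
ft_force: [-0.9, 0.2, -0.3]
gripper_width: 14.6
t 26.1 pos [625.8 260.   40.3] trap [296.7   0.6] F [-0.1 -0.5 -1.3] w 14.2
xyz [ 0.0859 -0.2944 -0.0302] rot [-0.0026 -0.0327  0.0385]
```

View pics/comb8.png

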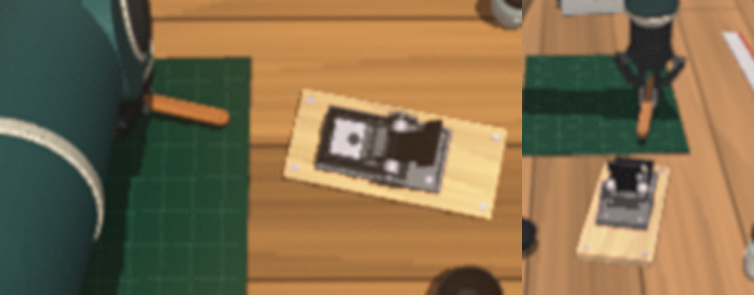

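The jaw is shut fully and the stick is free, with its tip at crop (228,117). I lower it onto the mat.

```bash
python3 -m pendant '[{"rot":[0,0,0],"xyz":[0.07,0,0.007],"gripper":-1},{"rot":[0,0,0],"xyz":[0.08,0,0.03],"gripper":-1},{"rot":[0,0,0],"xyz":[0.075,0,0.055],"gripper":-1},{"rot":[0,0,0],"xyz":[0.075,0,0.055],"gripper":-1}]' | egrep 'pos|ft|width'
python3 -m pendant '[{"rot":[0,0,0],"xyz":[0,0,0],"gripper":-1},{"rot":[0,0,0],"xyz":[0,0,0],"gripper":-1}]' | egrep 'pos|ft|width'
```

```text
eef_pos: [633.9, 297.3, 15.8]
ft_force: [-0.6, 3.4, 8.4]
gripper_width: 14.5
eef_pos: [634.3, 296.8, 17.1]
ft_force: [-0.5, 4.0, 5.6]
gripper_width: 14.2
```

```bash
python3 -m pendant '[{"rot":[0,0,0],"xyz":[0,0,0.005],"gripper":-1},{"rot":[0,0,0],"xyz":[-0.001,0,0.01],"gripper":-1},{"rot":[0,0,0],"xyz":[-0.0015,0,0.015],"gripper":-1},{"rot":[0,0,0],"xyz":[-0.0015,0,0.015],"gripper":-1}]' 40| egrep 'pos|ft|width'
python3 -m pendant '[{"rot":[0,0,0],"xyz":[0,0,0.003],"gripper":-1},{"rot":[0,0,0],"xyz":[0,0,0.003],"gripper":-1}]' 20| egrep 'pos|ft|width'
```

```text
eef_pos: [634.7, 297.4, 10.0]
ft_force: [-0.1, 6.1, 10.4]
gripper_width: 14.7
eef_pos: [635.2, 297.1, 8.6]
ft_force: [2.6, 3.7, 6.6]
gripper_width: 14.5
```

```bash
python3 -m pendant '[{"rot":[0,0,0],"xyz":[0,0,0.003],"gripper":-1},{"rot":[0,0,0],"xyz":[0,0,0.003],"gripper":-1}]'| egrep 'pos|ft|width'
python3 -m pendant '[{"rot":[0,0,0],"xyz":[0,0,0],"gripper":-0.6},{"rot":[0,0,0],"xyz":[0,0,0],"gripper":-0.4},{"rot":[0,0,0],"xyz":[0,0,0],"gripper":-0.1},{"rot":[0,0,0],"xyz":[0,0,0],"gripper":-0.1},{"rot":[0,0,0],"xyz":[0,0,0],"gripper":-0.1}]'| egrep 'pos|ft|width'
python3 -m pendant '[{"rot":[0,0,0],"xyz":[0,0,-0.04],"gripper":-0.1},{"rot":[0,0,0],"xyz":[0,0,-0.12],"gripper":-0.1},{"rot":[0,0,0],"xyz":[0,0,-0.2],"gripper":-0.1},{"rot":[0,0,0],"xyz":[0,0,-0.3],"gripper":-0.1},{"rot":[0,0,0],"xyz":[0,0,-0.3],"gripper":-0.1}]'| egrep 't:|pos|ft|width'
python3 -m pendant '[{"rot":[0,0,0],"xyz":[-0.3,0.2,-0.1],"gripper":-0.1},{"rot":[0,0,0],"xyz":[-0.3,0.2,-0.1],"gripper":-0.1},{"rot":[0,0,0],"xyz":[-0.3,0.2,-0.1],"gripper":-0.1},{"rot":[0,0,0],"xyz":[-0.3,0.2,-0.1],"gripper":-0.1}]'| egrep 't:|pos|ft|width'
python3 - <<'E'
from h import *
ims={}
for n in("top","side"):
    im=env.get_image(n)[:,:,::-1].copy(); cv2.imwrite(f"pics/{n}9.png",im); ims[n]=im
cv2.imwrite("pics/comb9.png",np.hstack([cv2.resize(ims["top"],(400,300)),cv2.resize(ims["side"],(400,300))]))
E
```

```text
eef_pos: [634.6, 297.1, 6.7]
ft_force: [0.4, 0.4, 4.4]
gripper_width: 14.6
eef_pos: [634.3, 298.4, 6.6]
ft_force: [0.4, -0.2, -0.4]
gripper_width: 38.2
t: 28.5
eef_pos: [634.6, 283.3, 164.8]
ft_force: [0.4, 0.7, -0.2]
gripper_width: 38.5
t: 28.9
eef_pos: [699.0, 107.9, 192.3]
ft_force: [0.3, 0.6, 0.1]
gripper_width: 38.3
```

View pics/comb9.png

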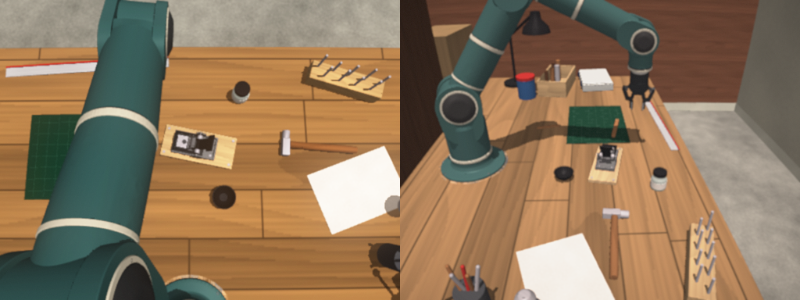

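```bash
python3 -m pendant '[{"rot":[0,0,0],"xyz":[-0.2,0.1,-0.1],"gripper":-0.1},{"rot":[0,0,0],"xyz":[-0.4,0.1,-0.1],"gripper":-0.1},{"rot":[0,0,0],"xyz":[-0.4,0.1,-0.1],"gripper":-0.1},{"rot":[0,0,0],"xyz":[-0.4,0.1,-0.1],"gripper":-0.1},{"rot":[0,0,0],"xyz":[-0.4,0.1,-0.1],"gripper":-0.1}]'| egrep 't:|pos|ft|width'
python3 - <<'E'
from h import *
for n in("top","side"):
    im=env.get_image(n)[:,:,::-1].copy(); cv2.imwrite(f"pics/{n}10.png",im)
def m(n,f,roi,near,z):
    h=cv2.cvtColor(cv2.imread(f),cv2.COLOR_BGR2HSV); k=np.zeros(h.shape[:2],bool); y0,y1,x0,x1=roi; k[y0:y1,x0:x1]=1
    q=(h[...,0]<20)&(h[...,1]>80)&k
    r,P=rect(n,q,z,near); print(f,[np.round(v,1) for v in r], q.sum())
m("top","pics/top0.png",(150,250,40,185),(121,222),17)
m("top","pics/top10.png",(150,250,40,185),(150,160),17)
m("side","pics/side0.png",(137,178,222,285),(236,159),10)
m("side","pics/side10.png",(137,178,222,285),(275,160),10)
print(env.sense()['t'])
E
```

```text
t: 29.5
eef_pos: [704.6, -104.9, 220.8]
ft_force: [0.2, -0.2, 1.9]
gripper_width: 38.5
pics/top0.png [array([472.6, 320.7]), array([179.4,  19.9]), np.float64(71.4)] 499
pics/top10.png [array([627.7, 279.4]), array([180.6,  20.6]), np.float64(78.3)] 483
pics/side0.png [array([473.1, 326.7]), array([198.,  27.]), np.float64(71.6)] 160
pics/side10.png [array([629.7, 284.7]), array([194.8,  23.7]), np.float64(78.0)] 152
29.6
```

```bash
python3 -m pendant '[{"rot":[0,0,0],"xyz":[0,0,0],"gripper":-0.1},{"rot":[0,0,0],"xyz":[0,0,0],"gripper":-0.1}]'| egrep 't:|pos'
python3 -c "
from bench import env
print(env.close_job())"
```

```text
t: 29.8
eef_pos: [705.7, -96.0, 219.3]
the job is handed in; nothing more can be done
None
```

The job is handed in at 29.8 s, and no verdict came back: the trap was cocked and tripped with the stick on the second press (it slipped in the grip on the first), the jaw looks shut in the last pictures, and the stick lies flat on the mat.

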